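# Set the stop of the strap gauge to the setting bar

## Robot

A 7-joint arm with a two-finger parallel gripper is mounted at the origin on a cart in front of the work surface, level with it; the furniture and walls round the work are solid. World frame = base frame: x ahead of the robot, y to its left, z up, the work surface at z = 0. Lengths are in m, angles in rad, forces in N, time in s.
With the tool pointing down it reaches from about 0.375 to 0.925 m from the base axis. Payload 3.1 kg.
Tool frame: the origin (TCP) lies at the very end of the fingers, on their centre line; the grasp point (between the pads) lies 19 mm behind it (manip.grip_depth is the z of the grasp point in the tool frame, in m); z points along the fingers, y is the direction in which the jaws open and shut (so a half turn about z gives the same grasp; the last joint's range is limited). The gripper opens to 85 mm and grips with 20 to 120 N. Pads are 22 mm wide; open, the fingers measure 114 mm over their backs; the gripper's body (76 mm by 85 mm) begins 54 mm behind the grasp point. The pads swing forward as they close: fully open they stand 13 mm farther back than shut.
Start: joints at [1.222, 0.383, 0.044, 1.598, -0.018, 1.161, -0.05], TCP at [0.161, -0.63, 0.231] pointing down, gripper open.
Joint ranges: [-2.61, 2.61], [-0.41, 2.15], [-1.48, 1.57], [0, 2.5], [-1.57, 4.71], [0.05, 1.97], [-2.85, 2.85]. Speed limits (rad/s): [2.79, 2.79, 3.14, 3.14, 3.14, 3.14, 3.14].

## Interface

Orientations are given as a unit quaternion [x, y, z, w].
In Python, from rig import manip gives the robot as it stands.
- The arm moves only by the tool arm_command, never from a script. Its argument "deltas" is a list that holds one entry, the list of rows, each a list of 4 numbers: the shift along the tool's x, y, z in mm, then the turn about the tool's z in rad. A call has 1 to 20 rows; each row shifts and turns the commanded pose from where the row before left it, along the tool's axes as they then stand; what a row does not reach is not made up. A row lasts 1/8 s, in which the tool goes at most 62.5 mm and 10.7 degrees, less where a joint would pass 70% of its speed; a pose out of reach is approached as far as the arm can. A call is refused whole if a number of a shift passes 62.5 or a number of a turn 0.188, either way. A call with a gripper value outside its range is refused whole. "hand" is the opening in per cent of the stroke, from 0 (shut) to 100 (fully open), set as the call begins (left out, the last holds). The fingers move at their own pace and stop on an object; the grip force is fixed at half the most. Time passes only in rows, so rows that do not move let the fingers close. It gives the time, the measured TCP pose, the force and the opening at its end, in the units of the state.
- manip.sense(): the state, without advancing time (a new reading comes with each control period).
- manip.camera(name): name is "scene" or "side" or "wrist"; returns (picture, depth): 400x640x3 uint8, red, green, blue; 400x640 float32, m along the optical axis (not along the pixel's ray), 0 where there is no reading.
- manip.camera_params(name): a dict with "fov_y" (degrees; the focal length in pixels is half the picture's height over the tangent of half this angle, whatever the lens; pixels are square), "cx", "cy" (the principal point, pixels), "R" (3x3) and "t" (3): a world point X has camera coordinates R X + t. Camera axes: x right, y down, z forward; pixel columns grow to the right and rows downward; lengths in m; the calibration is good to about 2 mm. A picture is of the moment at which its call begins: read the wrist's pose just before it. camera_params takes no time and is no camera call; for the wrist camera it gives the pose at the moment of the call.
- manip.finish_job(): hands the job in, once; it reports no verdict.
The state is a dict: "time_s": time; "q": joint angles; "joint_vel": joint speeds; "tau": joint torques, N m; "ee_pos": TCP position; "ee_rot": TCP orientation; "ft_force": force on the tool from outside, world axes, zero at the start; "wrist_torque": the same for the moment, N m; "finger_gap": finger opening in m.
Only numpy, scipy, OpenCV 4.12 (cv2) and the standard library are available. Lean on these libraries where they do the work, as an engineer would, in place of code of your own. Each camera call takes 0.05 s, during which the arm holds its last target. There are 200 camera calls.

## Task

Set the gauge's stop to the setting bar that lies in the channel beside the rail: pull the black sprung knob up to its stop, slide the carriage along the rail past the other holes, and let the pin snap fully home in the last hole before the stop would meet that bar. You must feel for this hole. Leave the bars and everything else on the bench where they are.

Things in the scene. Friction and masses are not known exactly. Their poses are not given: they have to be found in the camera images.
- gauge: strap-length gauge, fixed to the bench: plywood base 184 x 374 mm, top 15 mm above the bench, with an aluminium rail. Origin on the bench; z up, x across the rail away from the robot, y along the rail towards the end fence. Middle line of the rail at x = +40 mm, of the bar channel in front of it at x = +5.5 mm, of the two rests for the other bars at x = -33 and -73 mm
- fence (a point): middle of the dark end fence's face, at the channel's +y end, where the bars butt to within 6 mm (gauge y = +155 mm). The rail (36 mm wide, top 39 mm above the bench) has along its top, from the -y end to the fence, a 24 mm long parking slot, in which the pin starts, then five 7.6 mm round holes, unevenly spaced 22 to 37 mm apart
- knob (a point): middle of the black round pull knob (24 mm diameter, 22 mm high; 83 mm above the bench when home) on top of the stop carriage. Under it a 17 mm round sleeve, a 25 mm nut up to 58 mm, and the carriage's top at 52 mm above the bench. It moves straight up; its 6 mm flat-nosed pin is on the same axis
- plunger (a joint): how far the knob with its pin is pulled up: 0 = home, pin 8 mm deep in the slot or a hole, carriage locked; about 0.008 = pin tip riding on the rail's top; 0.012 = out at its stop. A spring draws it home (8 N at 0, 14 N at the stop)
- stop_face (a point): middle of the face of the carriage's steel stop plate, in the channel, 21 mm above the bench, looking to the fence; 27 mm nearer to the fence than the knob's axis and 34.5 mm in front of it (gauge -x). With the pin clear the carriage (54 mm long) slides along the rail with about 4 N, 185 mm in all
- bar_short: the short steel setting bar, 105.5 x 30 x 12 mm, loose, lying flat in the channel or in one of the two rests, parallel to the rail. Origin under the middle of its end at the fence; y points to the fence, so the bar runs 105.5 mm along its own -y
- bar_short_end (a point): middle of the far end face of the short bar, the end that the stop is set to when this bar lies in the channel (the last hole before it leaves between 0 and 14 mm of air between stop face and bar, not the same each time)
- bar_middle: the middle steel setting bar, 154.5 x 30 x 12 mm, loose, lying flat in the channel or in one of the two rests, parallel to the rail. Origin under the middle of its end at the fence; y points to the fence, so the bar runs 154.5 mm along its own -y
- bar_middle_end (a point): middle of the far end face of the middle bar, the end that the stop is set to when this bar lies in the channel (the last hole before it leaves between 0 and 14 mm of air between stop face and bar, not the same each time)
- bar_long: the long steel setting bar, 195 x 30 x 12 mm, loose, lying flat in the channel or in one of the two rests, parallel to the rail. Origin under the middle of its end at the fence; y points to the fence, so the bar runs 195 mm along its own -y
- bar_long_end (a point): middle of the far end face of the long bar, the end that the stop is set to when this bar lies in the channel (the last hole before it leaves between 0 and 14 mm of air between stop face and bar, not the same each time)
- round_tin: blue and white round tin, 67 mm wide, 28 mm high; a bystander; origin under its middle
- pliers_red: pliers with red grips, 167 x 28 x 11 mm; a bystander; origin under its middle
- die_brass: turned brass die, 25 mm wide, 18 mm high; a bystander; origin under its middle
- glue_bottle: white glue bottle with red spout, 41 mm wide, 113 mm high; a bystander; origin under its middle
- oiler: pale oil bottle with black spout, 32 mm wide, 95 mm high; a bystander; origin under its middle
- punch_a: dark steel setting punch, 19 mm wide, 36 mm high; a bystander; origin under its middle

How it is judged:
By the outcome, as a careful person would: the job done as asked, in the order asked, and still so for the second after the job is handed in, with the robot touching nothing.
It also fails if it takes over 40 s, if anything falls off the work surface, if the arm or the gripper's body presses on something with over 40 N, if the wrist force passes 120 N, or if a joint passes its speed limit or range.

## Working session

There is one attempt and no reset: what is moved stays moved. The work goes in short steps, Python scripts to look and compute and a tool call to move; the robot and the scene stay as the last step left them, time stands still between calls to the robot, and variables do not carry over. Pictures are saved under pics/ and viewed, on a budget of 10 in all, crops included, one or two more only if the job needs it, and the job is handed in when it is done.

Besides the shell and the picture viewer there is one more tool, called after ">>>" in YAML: its name, and indented under it one key for each argument. arm_command: Moves the arm, as the interface text tells. Its arguments: {"type":"object","properties":{"deltas":{"type":"array"},"hand":{"type":"number"}},"required":["deltas"]}

```bash
ls; mkdir -p pics
python3 - <<'E'
from rig import manip
import cv2,numpy as np
s=manip.sense();print(s)
print(manip.grip_depth)
for n in ("scene","side"):
    p,d=manip.camera(n);c=manip.camera_params(n);print(n,c)
    np.savez(f"pics/{n}0.npz",p=p,d=d,**c)
    cv2.imwrite(f"pics/{n}0.png",p[:,:,::-1])
E
```

```text
pics
{'time_s': 0.0, 'q': array([ 1.22217818,  0.38387196,  0.04382661,  1.59960999, -0.01785972,
        1.16117526, -0.04989488]), 'joint_vel': array([ 0.00161776, -0.00135309, -0.00164917,  0.00051137, -0.00016288,
        0.00154945, -0.00048514]), 'tau': array([-3.76603221e-04, -4.33467901e+01,  1.02446437e+00, -2.49514407e+01,
        1.06772681e-02,  1.14787719e-02,  6.22332095e-06]), 'ee_pos': array([ 0.16107684, -0.6287397 ,  0.22984648]), 'ee_rot': array([ 9.92138992e-01,  1.25133667e-01, -2.55801740e-04, -1.31157838e-03]), 'ft_force': array([ 0.5715317 , -0.12440248, -0.10656975]), 'wrist_torque': array([-0.03083742, -0.04129603, -0.03530212]), 'finger_gap': 0.08553722549085674}
-0.0187
scene {'fov_y': 53.3113020394356, 'cx': 313.558978523837, 'cy': 203.67046659702046, 'R': array([[-0.73270589, -0.68017873,  0.02233797],
       [-0.39733073,  0.40090523, -0.82547155],
       [ 0.55251278, -0.61370343, -0.56400153]]), 't': array([0.46189251, 0.26125164, 0.92720337])}
side {'fov_y': 57.039860089914995, 'cx': 317.0486176039676, 'cy': 199.83055049982138, 'R': array([[ 0.93542714, -0.35342005, -0.00838689],
       [-0.16059542, -0.40368767, -0.90069161],
       [ 0.31493679,  0.84387827, -0.43437804]]), 't': array([-0.52713397,  0.18638007,  0.72138963])}
```

View pics/scene0.png

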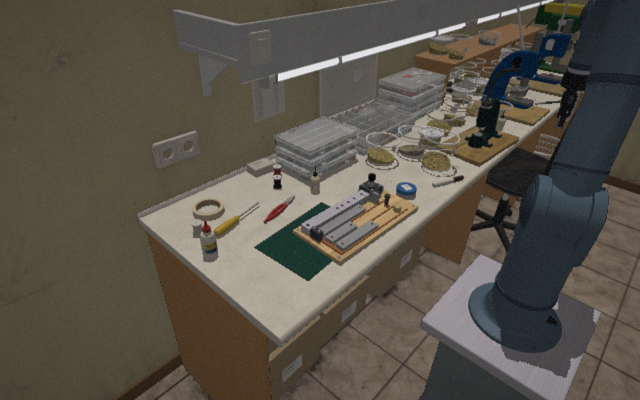

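View pics/side0.png

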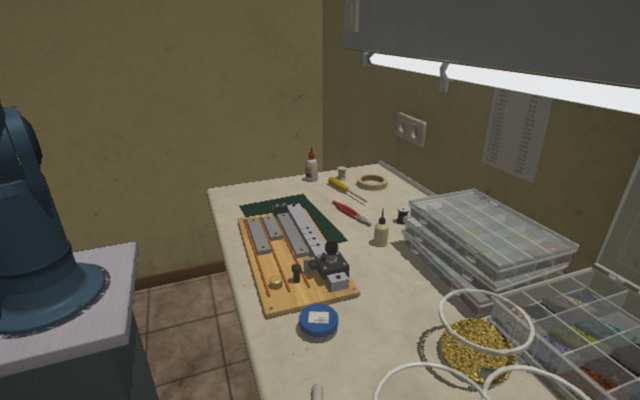

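The side view shows the gauge on the bench, with the knob at about (332,247), the fence at about (283,210), and the base running from (238,215) to (356,295). Next I'll enlarge both views and back-project the key points.

```bash
cat > h.py <<'E'
import numpy as np, cv2
def load(f): return dict(np.load(f))
def ray(c,u,v):
    f=200/np.tan(np.radians(float(c['fov_y']))/2)
    d=np.array([(u-c['cx'])/f,(v-c['cy'])/f,1.]); R,t=np.array(c['R']),np.array(c['t'])
    return -R.T@t, R.T@d
def onplane(c,u,v,z):
    o,d=ray(c,u,v); return o+d*(z-o[2])/d[2]
def tri(c1,p1,c2,p2):
    o1,d1=ray(c1,*p1);o2,d2=ray(c2,*p2)
    s=np.linalg.lstsq(np.c_[d1,-d2],o2-o1,rcond=None)[0]
    a=o1+d1*s[0];b=o2+d2*s[1];return (a+b)/2,np.linalg.norm(a-b)
def cloud(c):
    f=200/np.tan(np.radians(float(c['fov_y']))/2)
    v,u=np.mgrid[:400,:640];d=c['d']
    P=np.stack([(u-c['cx'])/f*d,(v-c['cy'])/f*d,d],-1)
    return (P-c['t'])@c['R']
def proj(c,X):
    f=200/np.tan(np.radians(float(c['fov_y']))/2)
    p=np.array(c['R'])@X+c['t'];return c['cx']+f*p[0]/p[2],c['cy']+f*p[1]/p[2]
E
python3 - <<'E'
from h import *
a=load('pics/side0.npz');b=load('pics/scene0.npz')
A=cv2.resize(a['p'][195:320,228:368],None,fx=4.2,fy=4.2,interpolation=cv2.INTER_CUBIC)
B=cv2.resize(b['p'][165:270,285:425],None,fx=4.2,fy=4.2,interpolation=cv2.INTER_CUBIC)
cv2.imwrite('pics/sideC.png',A[:,:,::-1]);cv2.imwrite('pics/sceneC.png',B[:,:,::-1])
for n,c in (('side',a),('scene',b)):
    P=cloud(c);h=cv2.cvtColor(c['p'],cv2.COLOR_RGB2HSV)
    m=(c['d']>0)&(abs(P[...,2]-.015)<.006)&(h[...,0]>8)&(h[...,0]<25)&(h[...,1]>110)
    k,l,st,ce=cv2.connectedComponentsWithStats(m.astype(np.uint8))
    i=1+st[1:,4].argmax();print(n,st[i],k)
    q=P[m&(l>0)][:,:2]
    # keep near biggest
    q=P[l==i][:,:2];r=cv2.minAreaRect(q.astype(np.float32));print(r,cv2.boxPoints(r))
    for z in (.083,.045): pass
    top=(c['d']>0)&(P[...,2]>.07)&(P[...,2]<.095)&(np.linalg.norm(P[...,:2]-q.mean(0),axis=-1)<.2)
    print(top.sum(),P[top].mean(0),P[top].max(0),P[top].min(0))
E
```

```text
side [ 239  214  120  102 4027] 15
((0.4802478849887848, -0.03809249401092529), (0.37453338503837585, 0.1811838448047638), 87.78568267822266) [[ 0.38248807 -0.22171912]
 [ 0.56353664 -0.22871959]
 [ 0.5780077   0.14553413]
 [ 0.39695913  0.1525346 ]]
154 [ 0.53062615 -0.16790807  0.0864693 ] [ 0.54252939 -0.15202669  0.09488249] [ 0.52084754 -0.17719306  0.07103316]
scene [455 137  63  29 506] 113
((0.42091572284698486, -0.8023866415023804), (0.3335166871547699, 0.14382602274417877), 86.20477294921875) [[ 0.33812258 -0.9640193 ]
 [ 0.48163316 -0.97353923]
 [ 0.50370884 -0.640754  ]
 [ 0.3601983  -0.63123405]]
111 [ 0.47397153 -0.82581154  0.08105628] [ 0.59912932 -0.74931076  0.09475489] [ 0.42734919 -0.90981666  0.07007859]
```

View pics/sideC.png

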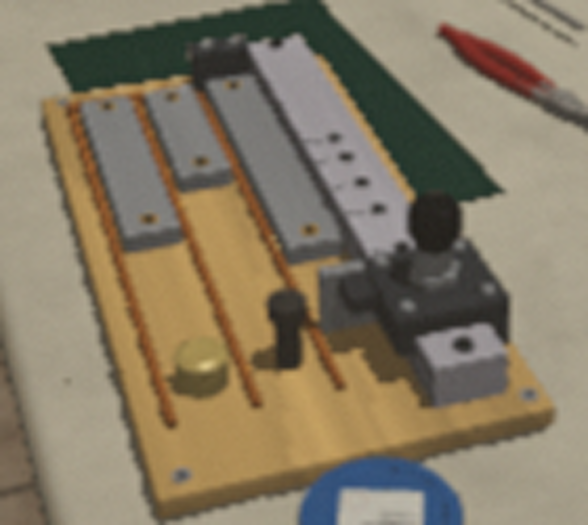

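View pics/sceneC.png

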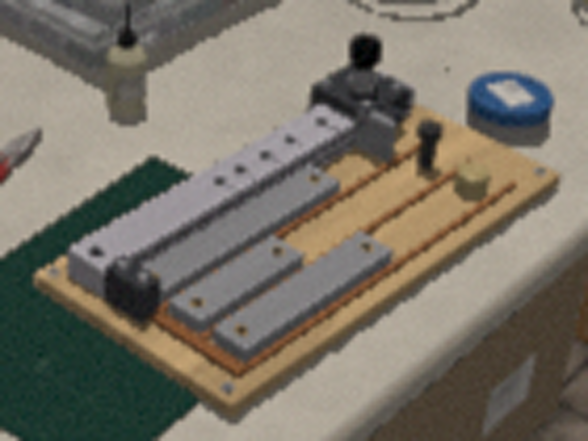

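Side crop: the knob is at (435,222), the outer rest holds the middle-looking bar and the inner rest the short one. The longest bar lies in the channel, with its near end at about (312,245), and four holes show at (377,208), (361,182), (345,156) and (334,138). The scene crop agrees, and shows a fifth hole at about (322,120). I'll triangulate these and check the wrist camera's geometry.

Run:
```python
from h import *
from rig import manip
a=load('pics/side0.npz');b=load('pics/scene0.npz')
S=lambda u,v:(228+u/4.2-.4,195+v/4.2-.4);C=lambda u,v:(285+u/4.2-.4,165+v/4.2-.4)
pts={'knobtopmid':((435,222),(365,50)),'h1':((377,208),(290,140)),'h2':((361,182),(265,155)),'h3':((345,156),(240,168)),'h4':((334,138),(220,180)),
'barend_top_screw':((309,230),(317,177)),'cornerSE':((162,515),(557,178))}
for k,(s,c) in pts.items():
    X,e=tri(a,S(*s),b,C(*c));print(k,X.round(4),round(e,4))
for z,L in ((.015,[('c1',(42,101)),('c2',(162,492)),('c3',(552,408))]),(.027,[('barend L',(287,250)),('barend R',(338,240))]),(.039,[('h1',(377,208)),('h2',(361,182)),('h3',(345,156)),('h4',(334,138))])):
    for n,p in L: print(n,onplane(a,*S(*p),z).round(4))
w=manip.camera_params('wrist');s=manip.sense();print(w,(-w['R'].T@w['t']),s['ee_pos'])
```

```text
knobtopmid [ 0.5321 -0.165   0.0845] 0.0023
h1 [ 0.5346 -0.0809  0.041 ] 0.0014
h2 [ 0.536  -0.0529  0.0404] 0.0012
h3 [ 0.537  -0.0254  0.0414] 0.0019
h4 [ 0.538  -0.0039  0.041 ] 0.0017
barend_top_screw [ 0.5003 -0.0707  0.0293] 0.0011
cornerSE [ 0.3846 -0.2231  0.0091] 0.003
c1 [0.397  0.1481 0.015 ]
c2 [ 0.3852 -0.2169  0.015 ]
c3 [ 0.5627 -0.2283  0.015 ]
barend L [ 0.4844 -0.0813  0.027 ]
barend R [ 0.5118 -0.0822  0.027 ]
h1 [ 0.5349 -0.0786  0.039 ]
h2 [ 0.536  -0.0514  0.039 ]
h3 [ 0.5372 -0.0226  0.039 ]
h4 [ 0.5381 -0.0016  0.039 ]
{'fov_y': 67.6342243012255, 'cx': 318.12629917551027, 'cy': 203.91162362365205, 'R': array([[ 0.248126  , -0.96872372, -0.00280193],
       [-0.92688526, -0.23824852,  0.29003682],
       [-0.2816331 , -0.06936861, -0.95701138]]), 't': array([-0.64834151, -0.0373287 ,  0.37896218])} [ 0.23299926 -0.61066923  0.37168121] [ 0.1611168  -0.62883965  0.23000911]
```

>>> arm_command:
  deltas:
    - [[20,-16,1,0],[40,-33,2,0],[40,-33,2,0],[40,-33,2,0],[40,-33,2,0],[40,-33,2,0],[40,-33,2,0],[40,-33,2,0],[40,-33,2,0],[40,-33,2,0],[40,-33,2,0],[40,-33,2,0],[23,-13,2,0],[0,0,0,0.145],[0,0,0,0.145],[0,0,0,0],[0,0,0,0],[0,0,0,0]]
  hand: 60

```text
time_s: 2.35
ee_pos: [0.5317, -0.1301, 0.2062]
ee_rot: [1.0, -0.019, -0.0, -0.0]
ft_force: [-0.3, -0.2, 0.0]
finger_gap: 0.0509
```

Run:
```python
from rig import manip
import numpy as np,cv2
s=manip.sense();print(s['time_s'],s['ee_pos'],s['ee_rot'],s['ft_force'],s['finger_gap'],s['q'])
c=manip.camera_params('wrist');p,d=manip.camera('wrist')
np.savez('pics/w1.npz',p=p,d=d,**c);cv2.imwrite('pics/w1.png',p[:,:,::-1])
```

```text
2.35 [ 0.53172037 -0.130144    0.20617595] [ 9.99816559e-01 -1.91528066e-02 -1.29444859e-04 -3.56809097e-05] [-0.34790002 -0.24644261  0.02559301] 0.050933768795460035 [ 0.4582777   0.23672205 -0.33265553  1.85731948  0.08775608  1.06199435
 -1.51770192]
```

View pics/w1.png

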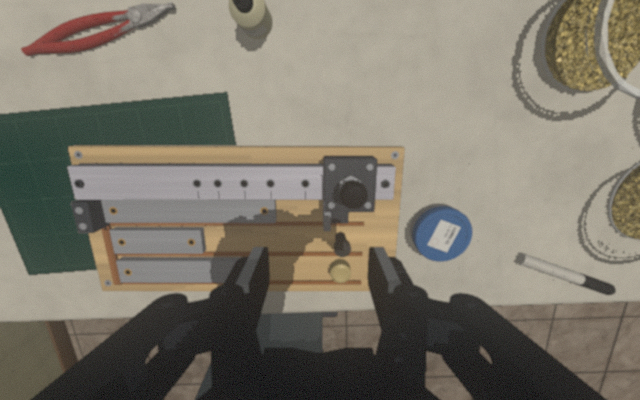

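The wrist view shows the whole gauge: five holes at (197,183), (218,183), (243,183), (270,183) and (305,183), knob top at about (352,193), and the channel bar ending near (276,211). I'll refine these by blob detection.

Run:
```python
from h import *
c=load('pics/w1.npz');g=cv2.cvtColor(c['p'],cv2.COLOR_RGB2GRAY).astype(int)
ang=.0383
ey=np.array([np.sin(ang),np.cos(ang)]);ex=np.array([ey[1],-ey[0]])
F=lambda X:(round(float(X[:2]@ex),4),round(float(X[:2]@ey),4))
def blob(u,v,r,th):
    w=(th-g[v-r:v+r+1,u-r:u+r+1]).clip(0).astype(float);yy,xx=np.mgrid[-r:r+1,-r:r+1]
    return u+(w*xx).sum()/w.sum(),v+(w*yy).sum()/w.sum(),w.sum()
for u in (197,218,243,270,305):
    b=blob(u,183,4,120);X=onplane(c,b[0],b[1],.039);print('hole',np.round(b,1),X.round(4),F(X))
print('row212',g[210:213,262:300].mean(0).astype(int), 'row205', g[206:208,262:300].mean(0).astype(int))
print('fence row',g[212,90:120])
for z,L in ((.015,[('LL',(105,291)),('UL',(69,147)),('UR',(405,147)),('LR',(393,291))]),):
    for n,p in L: X=onplane(c,*p,z);print(n,X.round(4),F(X))
m=((g<45)&(np.abs(np.arange(400)-190)[:,None]<25)&(np.abs(np.arange(640)-352)<28)).astype(np.uint8)
k,l,st,ce=cv2.connectedComponentsWithStats(m);i=1+st[1:,4].argmax();print('knob',st[i],ce[i])
for r in range(172,216,3): print(r,g[r,320:384:2])
P=cloud(c);t=(c['d']>0)&(P[...,2]>.074)&(P[...,2]<.09)&(np.hypot(P[...,0]-.532,P[...,1]+.165)<.025)
v,u=np.nonzero(t);print(t.sum(),u.min(),u.max(),v.min(),v.max(),P[t].mean(0),F(P[t].mean(0)),(P[t][:,:2].min(0)+P[t][:,:2].max(0))/2)
```

```text
hole [ 196.6  183.  1620. ] [ 0.5403 -0.0014  0.039 ] (0.5399, 0.0193)
hole [ 217.2  183.1 1599. ] [ 0.5393 -0.0232  0.039 ] (0.5398, -0.0025)
hole [ 243.6  183.1 1511. ] [ 0.5382 -0.0512  0.039 ] (0.5398, -0.0305)
hole [ 270.   183.2 1517. ] [ 0.5371 -0.0791  0.039 ] (0.5397, -0.0584)
hole [ 304.9  183.2 1515. ] [ 0.5357 -0.116   0.039 ] (0.5397, -0.0954)
row212 [ 85  61  56  61  78  89  90  89  87  90  92  87  87  86  87  95  96  96
  94  97 101 111 119 116 111 111 123 137 145 149 150 151 152 149 151 152
 154 152] row205 [133 131 132 135 133 138 138 137 137 136 138 136 120 111 123 142 147 148
 143 148 144 146 147 144 146 146 149 147 144 145 142 146 145 142 145 148
 150 155]
fence row [ 62  59  61  60  60  56  55  60  59  57  62  61  74  93 124 133 132 132
 133 132 125 105  91  81  86 106 119 126 130 129]
LL [0.3991 0.148  0.015 ] (0.3931, 0.1632)
UL [0.581 0.143 0.015] (0.5751, 0.1652)
UR [ 0.5668 -0.2269  0.015 ] (0.575, -0.2051)
LR [ 0.3851 -0.22    0.015 ] (0.3932, -0.2051)Traceback (most recent call last):
  File "<stdin>", line 16, in <module>
ValueError: attempt to get argmax of an empty sequence
```

Run:
```python
from h import *
c=load('pics/w1.npz');g=cv2.cvtColor(c['p'],cv2.COLOR_RGB2GRAY).astype(int)
ang=.0383
ey=np.array([np.sin(ang),np.cos(ang)]);ex=np.array([ey[1],-ey[0]])
F=lambda X:(round(float(X[:2]@ex),4),round(float(X[:2]@ey),4))
for u in (274.5,276.5): X=onplane(c,u,207,.027);print('barend',F(X))
X=onplane(c,104,212,.027);print('fence/bar start',F(X))
P=cloud(c);t=(c['d']>0)&(P[...,2]>.074)&(P[...,2]<.09)&(np.hypot(P[...,0]-.532,P[...,1]+.165)<.025)
v,u=np.nonzero(t);print(t.sum(),u.min(),u.max(),v.min(),v.max(),P[t].mean(0))
t2=t&(abs(P[...,2]-.083)<.003);q=P[t2];print(len(q),q.mean(0),(q.min(0)+q.max(0))/2,np.ptp(q,0),F(q.mean(0)))
for r in range(174,214,3): print(r,g[r,326:380:2])
# carriage edges
```

```text
barend (0.5095, -0.0602)
barend (0.5095, -0.0625)
fence/bar start (0.5036, 0.1332)
166 340 368 179 208 [ 0.53992212 -0.16037197  0.08527564]
51 [ 0.54143464 -0.15880198  0.08282069] [ 0.53509449 -0.16251737  0.08287852] [0.02273077 0.02507222 0.00567358] (0.5471, -0.138)
174 [ 84  88  82  86  80  82  86  79  77  84  83  82  86  85  79  82  84  76
  87  83  79  80  82  85  82 118 164]
177 [ 80  85  80  82  81  79  83  79  84  85 105 132 143 139 116  91  79  80
  80  78  81  86  83  84  84 132 170]
180 [ 75  82  78  79  82  86  79  92 105 106 116 109 100  89 107 115 100  98
  83  82  80  81  75  82  82 131 167]
183 [ 82  80  83  84  79  73  71 108 109  77  53  58  55  49  56  55  56  65
  71  82  81  83  79  81  79 126 167]
186 [ 85  79  81  82  78  64  67  84  67  58  52  55  59  59  57  58  59  61
  60  69  74  80  82  76  87 135 163]
189 [ 80  79  81  80  65  60  63  67  51  53  58  60  63  65  59  63  62  62
  57  58  77  81  82  80  84 141 160]
192 [ 82  86  80  75  59  66  56  55  54  57  60  58  60  59  63  60  61  64
  60  57  61  79  76  79  94 149 159]
195 [ 80  77  79  72  67  61  62  59  55  56  57  58  62  54  61  59  56  63
  57  61  58  78  77  82  91 154 163]
198 [ 77  78  81  71  56  62  61  54  50  59  56  55  60  56  62  56  63  54
  55  54  61  77  81  77  94 154 160]
201 [ 79  76  88  87  67  61  68  57  54  56  58  54  51  52  58  56  58  58
  58  58  75  89  86  80  97 145 150]
204 [ 79 112 139 129 112  77  70  66  66  59  55  56  59  54  56  56  59  54
  60  92 136 142 126  80 103 151 155]
207 [ 76  97 133 122  98  77  78  77  80  75  75  59  56  56  53  58  58  66
  75  87 123 133 109  75 110 157 157]
210 [ 75  72  74  78  76  79  76  77  81  74  77  75  76  68  77  73  73  76
  75  79  71  79  85  81 132 158 163]
213 [132 133 113  78  76  81  82  78  79  80  75 108 148 153 151 150 150 151
 148 149 151 149 149 151 157 164 163]
```

Run:
```python
from h import *
c=load('pics/w1.npz');g=cv2.cvtColor(c['p'],cv2.COLOR_RGB2GRAY).astype(int)
ang=.0383
ey=np.array([np.sin(ang),np.cos(ang)]);ex=np.array([ey[1],-ey[0]])
F=lambda X:(round(float(X[:2]@ex),4),round(float(X[:2]@ey),4))
print(g[170:176,314:330].mean(0).astype(int));print(g[170:176,368:384].mean(0).astype(int))
for u,v in ((353.5,195.5),(340,195),(367,195),(353,181),(353,208.5)): X=onplane(c,u,v,.083);print('knob',X.round(4),F(X))
for u in (322,376.5):X=onplane(c,u,173,.052);print('car',X.round(4),F(X))
```

```text
[171 169 168 169 170 169 165 157 140 104  80  77  82  85  82  84]
[ 86  88  88  88  85  83  81  88 114 144 163 166 167 165 165 166]
knob [ 0.5324 -0.1625  0.083 ] (0.5382, -0.142)
knob [ 0.5334 -0.1501  0.083 ] (0.5387, -0.1295)
knob [ 0.5324 -0.1749  0.083 ] (0.5387, -0.1543)
knob [ 0.546  -0.1621  0.083 ] (0.5519, -0.141)
knob [ 0.5199 -0.1619  0.083 ] (0.5257, -0.1419)
car [ 0.5484 -0.1344  0.052 ] (0.5532, -0.1133)
car [ 0.5464 -0.1891  0.052 ] (0.5532, -0.168)
```

>>> arm_command:
  deltas:
    - [[1.6,16,0,0],[1.6,15.4,20,0],[0,0,40,0],[0,0,40,0],[0,0,25,0],[0,0,12,0],[0,0,8.5,0],[0,0,0,0],[0,0,0,0]]

```text
time_s: 3.52
ee_pos: [0.5349, -0.1618, 0.0618]
ee_rot: [1.0, -0.02, 0.001, 0.0]
ft_force: [0.2, -0.6, 0.3]
finger_gap: 0.0511
```

Run:
```python
from rig import manip
import numpy as np,cv2
s=manip.sense();print(s['time_s'],s['ee_pos'],s['ee_rot'],s['ft_force'],s['finger_gap'])
c=manip.camera_params('wrist');p,d=manip.camera('wrist')
np.savez('pics/w2.npz',p=p,d=d,**c);cv2.imwrite('pics/w2.png',p[:,:,::-1])
```

```text
3.525 [ 0.53489608 -0.16182482  0.06182113] [ 9.99807732e-01 -1.95773200e-02  1.06997406e-03  2.88163382e-04] [ 0.18892976 -0.60056721  0.33564464] 0.051076660055164855
```

View pics/w2.png

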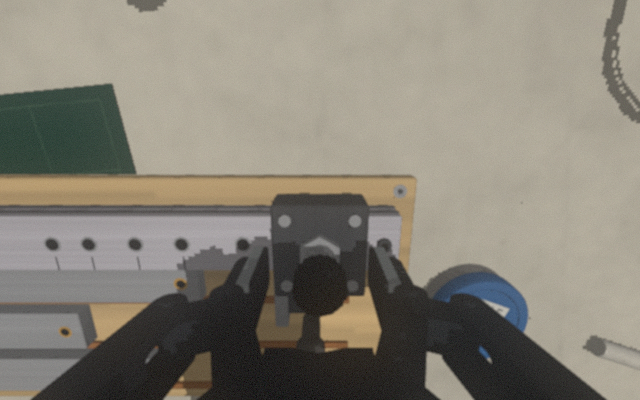

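The knob sits centred between the fingers at (320,285), and hole 1 shows at (242,244). I'll close on it and feel the grip.

>>> arm_command:
  deltas:
    - [[0,0,0.8,0],[0,0,0,0],[0,0,0,0],[0,0,0,0],[0,0,0,0],[0,0,0,0]]
  hand: 0

```text
time_s: 4.32
ee_pos: [0.5344, -0.1619, 0.0608]
ee_rot: [1.0, -0.02, 0.0, 0.0]
ft_force: [-0.8, 0.4, 5.3]
finger_gap: 0.0225
```

Run:
```python
from h import *
c=load('pics/w2.npz');X=onplane(c,320,285,.083);print(X)
from rig import manip
s=manip.sense();print(s['ee_pos'],s['ee_rot'],s['ft_force'],s['wrist_torque'],s['finger_gap'])
```

```text
[ 0.53346698 -0.16245686  0.083     ]
[ 0.53439424 -0.16185928  0.06078845] [ 9.99807302e-01 -1.96229046e-02  4.64003937e-04  2.92081795e-04] [-0.83248415  0.41342177  5.34883007] [-0.00551211  0.24253855  0.05172508] 0.022537196976626324
```

>>> arm_command:
  deltas:
    - [[0,0,-2,0],[0,0,-2,0],[0,0,-2,0],[0,0,-2,0],[0,0,0,0],[0,0,0,0]]

```text
time_s: 5.08
ee_pos: [0.5341, -0.1618, 0.0666]
ee_rot: [1.0, -0.02, 0.001, -0.0]
ft_force: [5.5, -1.5, -11.5]
finger_gap: 0.0226
```

>>> arm_command:
  deltas:
    - [[0,0,-2,0],[0,0,-1.5,0],[0,0,0,0],[0,0,0,0]]

```text
time_s: 5.58
ee_pos: [0.5341, -0.1618, 0.0698]
ee_rot: [1.0, -0.02, 0.001, -0.0]
ft_force: [6.2, -1.2, -12.0]
finger_gap: 0.0222
```

>>> arm_command:
  deltas:
    - [[0,0,-1.5,0],[0,0,-1,0],[0,0,0,0],[0,0,0,0]]

```text
time_s: 6.08
ee_pos: [0.5341, -0.1618, 0.0721]
ee_rot: [1.0, -0.02, 0.001, -0.0]
ft_force: [6.2, -2.5, -13.0]
finger_gap: 0.0223
```

>>> arm_command:
  deltas:
    - [[0,0,-1,0],[0,0,-1,0],[0,0,0,0],[0,0,0,0]]

```text
time_s: 6.58
ee_pos: [0.534, -0.1617, 0.073]
ee_rot: [1.0, -0.02, 0.001, -0.0]
ft_force: [8.4, -2.8, -18.9]
finger_gap: 0.0219
```

At the stop: the rise is 12.2 mm and the force jumped to 19 N. Now I'll slide towards the fence, with a short test first.

>>> arm_command:
  deltas:
    - [[0,-3,0,0],[0,-4,0,0],[0,-4,0,0],[0,-4,0,0],[0,0,0,0]]

```text
time_s: 7.2
ee_pos: [0.5346, -0.1472, 0.073]
ee_rot: [1.0, -0.02, 0.001, -0.0]
ft_force: [8.5, -2.0, -19.8]
finger_gap: 0.0222
```

>>> arm_command:
  deltas:
    - [[0,-5,0,0],[0,-5,0,0],[0,-5,0,0],[0,-5,0,0],[0,-3,0,0],[0,-2,0,0],[0,0,0,0],[0,0,0,0]]

```text
time_s: 8.2
ee_pos: [0.5355, -0.1229, 0.073]
ee_rot: [1.0, -0.02, 0.001, 0.0]
ft_force: [8.8, -3.6, -20.2]
finger_gap: 0.0222
```

Run:
```python
from rig import manip
import numpy as np,cv2
s=manip.sense();print(s['time_s'],s['ee_pos'],s['ee_rot'],s['ft_force'],s['finger_gap'],s['ee_pos'][:2]@[.0383,.99927])
c=manip.camera_params('wrist');p,d=manip.camera('wrist')
np.savez('pics/w3.npz',p=p,d=d,**c);cv2.imwrite('pics/w3.png',p[:,:,::-1])
```

```text
8.2 [ 0.53552059 -0.12288117  0.07303556] [ 9.99800750e-01 -1.99485801e-02  6.95786777e-04  1.75882538e-04] [  8.79465824  -3.62078844 -20.20182786] 0.02216701912851121 -0.10228102441884185
```

View pics/w3.png

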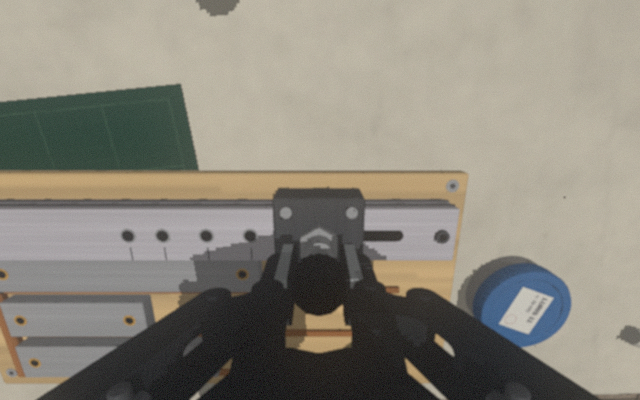

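The parking slot is now visible behind the carriage at (365–402,236), so the pin is on the plain rail about 7 mm short of hole 1. I'll lower a little and let go so the pin rides on the rail, then nudge with a finger and feel for the snap.

>>> arm_command:
  deltas:
    - [[0,0,2,0],[0,0,2,0],[0,0,1,0],[0,0,0,0],[0,0,0,0]]

```text
time_s: 8.88
ee_pos: [0.5357, -0.1229, 0.0694]
ee_rot: [1.0, -0.02, 0.001, 0.0]
ft_force: [5.7, -3.4, -11.8]
finger_gap: 0.0223
```

>>> arm_command:
  deltas:
    - [[0,0,0,0],[0,0,0,0],[0,0,0,0],[0,0,3,0],[0,0,2,0],[0,0,0,0]]
  hand: 38

```text
time_s: 9.62
ee_pos: [0.5351, -0.1215, 0.0657]
ee_rot: [1.0, -0.02, -0.0, -0.0]
ft_force: [0.5, 0.7, -1.1]
finger_gap: 0.0324
```

>>> arm_command:
  deltas:
    - [[0,-1,0,0],[0,-1,0,0],[0,-1,0,0],[0,-0.7,0,0],[0,-0.7,0,0],[0,-0.7,0,0],[0,-0.7,0,0]]

```text
time_s: 10.5
ee_pos: [0.536, -0.1164, 0.0661]
ee_rot: [1.0, -0.02, 0.0, 0.0]
ft_force: [3.0, -5.3, -1.5]
finger_gap: 0.0325
```

>>> arm_command:
  deltas:
    - [[0,-0.7,0,0],[0,-0.7,0,0],[0,-0.7,0,0]]

```text
time_s: 10.88
ee_pos: [0.5354, -0.1136, 0.0656]
ee_rot: [1.0, -0.02, -0.0, -0.0]
ft_force: [2.2, -5.2, -3.2]
finger_gap: 0.0325
```

>>> arm_command:
  deltas:
    - [[0,-0.6,0,0],[0,-0.6,0,0]]

```text
time_s: 11.12
ee_pos: [0.5353, -0.1121, 0.0657]
ee_rot: [1.0, -0.019, -0.0, -0.0]
ft_force: [0.9, -3.2, -3.2]
finger_gap: 0.0328
```

>>> arm_command:
  deltas:
    - [[0,-0.6,0,0],[0,-0.6,0,0]]

```text
time_s: 11.38
ee_pos: [0.5354, -0.1112, 0.0657]
ee_rot: [1.0, -0.02, -0.0, -0.0]
ft_force: [1.2, -4.7, -3.1]
finger_gap: 0.0325
```

>>> arm_command:
  deltas:
    - [[0,-0.5,0,0],[0,0,0,0]]

```text
time_s: 11.62
ee_pos: [0.5354, -0.1109, 0.0657]
ee_rot: [1.0, -0.02, -0.0, 0.0]
ft_force: [0.6, -4.1, -3.3]
finger_gap: 0.0325
```

```bash
cat > look.py <<'E'
from h import *
from rig import manip
import sys
s=manip.sense();y=s['ee_pos'][:2]@[.0383,.99927];print(s['time_s'],s['ee_pos'],s['ft_force'],s['finger_gap'],'y\'',y)
for n in ('side','wrist'):
    c=manip.camera_params(n);p,d=manip.camera(n)
    c.update(p=p,d=d);np.savez(f'pics/{n}_{sys.argv[1]}.npz',**c);P=cloud(c)
    k=np.array([.5395*.99927+(-.095)*.0383,-.5395*.0383-.095*.99927])
    g=cv2.cvtColor(p,cv2.COLOR_RGB2GRAY)
    if n=='side':
        u,v=proj(c,np.array([*k,.07]));u,v=int(u),int(v)
        A=cv2.resize(p[v-40:v+50,u-60:u+60],None,fx=6,fy=6,interpolation=cv2.INTER_CUBIC)
        cv2.imwrite(f'pics/side_{sys.argv[1]}.png',A[:,:,::-1]);print('crop origin',u-60,v-40)
E
python3 look.py 4
```

```text
11.625 [ 0.53542308 -0.11088414  0.06574005] [ 0.63898539 -4.12443139 -3.33317206] 0.03253169710993625 y' -0.09029649532323243
crop origin 263 200
```

View pics/side_4.png

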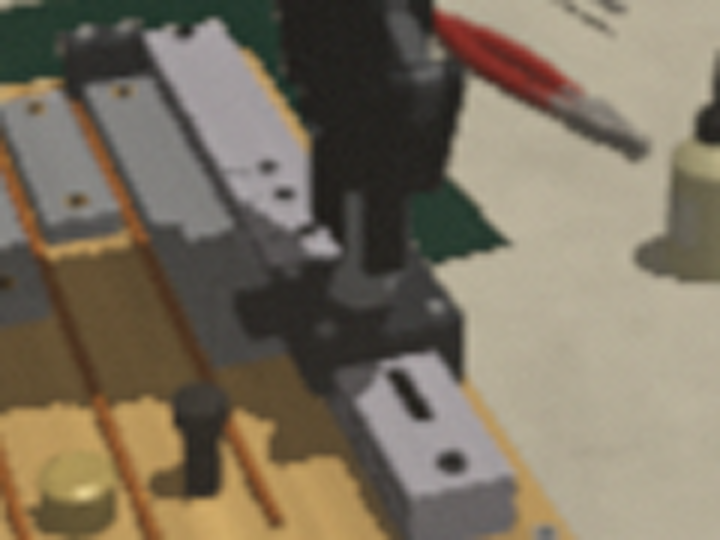

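The side crop shows the slot clear behind the carriage at (410,395), but the fingers hide the knob. I'll keep feeling forwards in small steps.

>>> arm_command:
  deltas:
    - [[0,-0.6,0,0],[0,0,0,0]]

```text
time_s: 11.98
ee_pos: [0.5354, -0.1108, 0.0657]
ee_rot: [1.0, -0.02, -0.0, 0.0]
ft_force: [0.4, -5.6, -4.0]
finger_gap: 0.0327
```

>>> arm_command:
  deltas:
    - [[0,-0.6,0,0],[0,0,0,0]]

```text
time_s: 12.22
ee_pos: [0.5354, -0.1107, 0.0657]
ee_rot: [1.0, -0.02, -0.0, 0.001]
ft_force: [0.0, -5.3, -4.2]
finger_gap: 0.0323
```

>>> arm_command:
  deltas:
    - [[0,2,0,0],[0,2.4,0,0],[0,0,0,0],[0,0,-10,0],[0,0,-25,0],[0,0,-35,0],[0,0,-30,0],[0,0,-10,0],[0,0,0,0]]
  hand: 45

```text
time_s: 13.35
ee_pos: [0.5362, -0.1139, 0.1767]
ee_rot: [1.0, -0.02, 0.001, 0.0]
ft_force: [-0.1, 0.4, -0.6]
finger_gap: 0.0387
```

```bash
python3 look.py 5
python3 - <<'E'
from h import *
c=load('pics/wrist_5.npz');A=cv2.resize(c['p'][80:330,200:440],None,fx=2.4,fy=2.4,interpolation=cv2.INTER_CUBIC)
S=cv2.imread('pics/side_5.png');S=cv2.resize(S,(576,432))
A=A[:,:,::-1];o=np.zeros((600,800,3),np.uint8)
A=cv2.resize(A,(400,417));S=cv2.resize(S,(400,300));o[:417,:400]=A;o[:300,400:]=S
cv2.imwrite('pics/combo5.png',o)
E
```

```text
13.35 [ 0.53616037 -0.11387384  0.17665462] [-0.13522193  0.38920915 -0.55646704] 0.03865889714026817 y' -0.09325576648829025
crop origin 263 200
```

View pics/combo5.png

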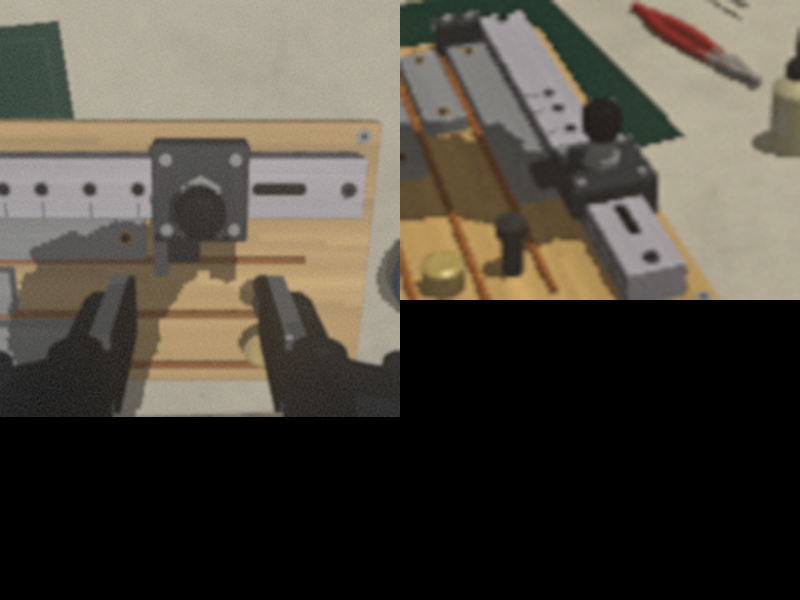

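The wrist part of the composite shows the carriage over hole 1, with holes 2–5 visible ahead, and the slot and end screw behind. I'll measure the knob's height above the carriage in the side view, against the initial picture where it was home.

Run:
```python
from h import *
def knobmask(f,yp):
    c=load(f);k=np.array([.5395*.99927+yp*.0383,-.5395*.0383+yp*.99927])
    g=cv2.cvtColor(c['p'],cv2.COLOR_RGB2GRAY).astype(int)
    pt=[proj(c,np.array([*k,z])) for z in (.083,.061,.091,.052)]
    print(f,'pred top/bot home, top riding, carriage top',np.round(pt,1))
    u=int(round(pt[0][0]));
    print(g[int(pt[2][1])-10:int(pt[3][1])+4,u-3:u+4].mean(1).astype(int),'from row',int(pt[2][1])-10)
    P=cloud(c);w=P[int(pt[2][1])-6:int(pt[1][1])-2,u-3:u+4].reshape(-1,3);
    print('depth pts z',np.percentile(w[:,2],[50,80,90]).round(4))
knobmask('pics/side0.npz',-.141)
c=load('pics/wrist_5.npz');g=cv2.cvtColor(c['p'],cv2.COLOR_RGB2GRAY).astype(int)
# carriage edges (wrist) near row y: combo->px
r=int(80+150/417*250)
row=g[r-2:r+3].mean(0);d=np.diff(row);seg=slice(270,370)
print('row',r,row[280:300].astype(int),row[340:360].astype(int))
L=270+np.argmin(d[270:310])+.5;R=330+np.argmax(d[330:365])+.5
for u in (L,R): X=onplane(c,u,r,.052);print(u,X[:2]@[.0383,.99927])
yp=np.mean([onplane(c,u,r,.052)[:2]@[.0383,.99927] for u in (L,R)]);print('carriage y\'',yp)
for u,n in ((200+39.5*.6,4),):pass
knobmask('pics/side_5.npz',yp)
```

```text
pics/side0.npz pred top/bot home, top riding, carriage top [[331.7 246.6]
 [331.6 256. ]
 [331.7 243.1]
 [331.5 259.8]]
[51 51 50 51 51 51 52 53 45 37 37 37 38 36 35 35 34 34 34 35 38 42 59 69
 74 75 80 87 95 82] from row 233
depth pts z [0.0863 0.0929 0.0934]
row 169 [134 133 133 133 134 134 133 132 120 102  88  81  79  82  82  81  80  84
  83  83] [ 83  84  86  82  83  83  82  81  82  93 113 126 130 131 130 129 130 132
 132 134]
288.5 -0.0664433111319814
349.5 -0.12111223826810937
carriage y' -0.09377777470004539
pics/side_5.npz pred top/bot home, top riding, carriage top [[323.6 234.7]
 [323.6 243.8]
 [323.6 231.4]
 [323.6 247.4]]
[51 53 52 52 52 52 52 52 51 43 37 37 39 37 35 35 34 34 35 35 38 47 66 77
 81 82 89 98 85 74] from row 221
depth pts z [0.0858 0.0928 0.0932]
```

The knob's top and bottom edges match the home state: shifts from the predicted home rows are -4.7 and -1.6 px, against -5.6 and -1.4 px in the initial picture. Riding on the rail would put it about 3.5 px higher. As a tactile check that the pin is fully home, I'll touch the knob's top with shut fingers, which should make contact at z ≈ 83 mm.

>>> arm_command:
  deltas:
    - [[0,0,20,0],[0,0,30,0],[0,0,22,0],[0,0,10,0],[0,0,3,0],[0,0,0,0],[0,0,0,0]]
  hand: 0

```text
time_s: 14.32
ee_pos: [0.5331, -0.1135, 0.093]
ee_rot: [1.0, -0.02, -0.004, 0.0]
ft_force: [-9.6, 1.6, 19.5]
finger_gap: 0.0002
```

>>> arm_command:
  deltas:
    - [[0,0,1.5,0],[0,0,1.5,0],[0,0,1,0],[0,0,1,0],[0,0,0,0]]

```text
time_s: 14.95
ee_pos: [0.5335, -0.1136, 0.0927]
ee_rot: [1.0, -0.02, -0.004, 0.001]
ft_force: [-20.2, 3.1, 44.8]
finger_gap: -0.0001
```

Contact came at z = 93 mm. The "83 mm" must be the knob's middle, so its top is at 94 mm when home and 102 mm when riding on the rail. The initial depth reading of about 93 mm agrees. So the pin is home. I'll retreat and do a final check.

>>> arm_command:
  deltas:
    - [[0,0,-5,0],[0,0,-20,0],[0,0,-40,0],[0,0,-40,0],[-20,0,-20,0],[-20,0,0,0],[0,0,0,0],[0,0,0,0]]

```text
time_s: 15.95
ee_pos: [0.4961, -0.1124, 0.2106]
ee_rot: [1.0, -0.02, -0.0, -0.0]
ft_force: [-0.0, -0.1, 1.0]
finger_gap: 0.0002
```

```bash
python3 look.py 6
python3 - <<'E'
from h import *
a=load('pics/side0.npz');b=load('pics/side_6.npz');f5=load('pics/side_5.npz')
for n,c,yp in (('start',a,-.141),('5',f5,-.0938),('now',b,-.0938)):
    k=np.array([.5395*.99927+yp*.0383,-.5395*.0383+yp*.99927]);P=cloud(c)
    m=(c['d']>0)&(P[...,2]>.07)&(P[...,2]<.11)&(np.hypot(P[...,0]-k[0],P[...,1]-k[1])<.02)
    print(n,m.sum(),'knob z pct',np.percentile(P[m][:,2],[50,90,97]).round(4))
d=np.abs(a['p'].astype(int)-b['p']).max(2)>40
k,l,st,ce=cv2.connectedComponentsWithStats(d.astype(np.uint8))
print([tuple(s) for s in st[1:] if s[4]>8])
c=load('pics/wrist_6.npz');cv2.imwrite('pics/w6.png',c['p'][:,:,::-1])
E
```

```text
15.95 [ 0.49607709 -0.11235559  0.21056677] [-9.68249530e-04 -1.01171756e-01  9.84340129e-01] 0.00017758405060708084 y' -0.09327381929053095
crop origin 263 200
start 154 knob z pct [0.0882 0.0934 0.0941]
5 143 knob z pct [0.0878 0.0931 0.0937]
now 144 knob z pct [0.0881 0.0934 0.0938]
[(np.int32(271), np.int32(0), np.int32(52), np.int32(80), np.int32(3335)), (np.int32(0), np.int32(77), np.int32(55), np.int32(113), np.int32(1138)), (np.int32(279), np.int32(84), np.int32(44), np.int32(98), np.int32(2467)), (np.int32(3), np.int32(129), np.int32(3), np.int32(6), np.int32(15)), (np.int32(310), np.int32(231), np.int32(17), np.int32(27), np.int32(220)), (np.int32(245), np.int32(239), np.int32(42), np.int32(37), np.int32(863)), (np.int32(334), np.int32(243), np.int32(5), np.int32(6), np.int32(18)), (np.int32(326), np.int32(244), np.int32(4), np.int32(6), np.int32(17)), (np.int32(224), np.int32(248), np.int32(27), np.int32(27), np.int32(505)), (np.int32(298), np.int32(248), np.int32(11), np.int32(6), np.int32(44)), (np.int32(334), np.int32(249), np.int32(5), np.int32(5), np.int32(12)), (np.int32(319), np.int32(254), np.int32(31), np.int32(23), np.int32(362)), (np.int32(295), np.int32(256), np.int32(29), np.int32(30), np.int32(283)), (np.int32(309), np.int32(263), np.int32(8), np.int32(6), np.int32(19)), (np.int32(81), np.int32(265), np.int32(52), np.int32(23), np.int32(725))]
```

View pics/w6.png

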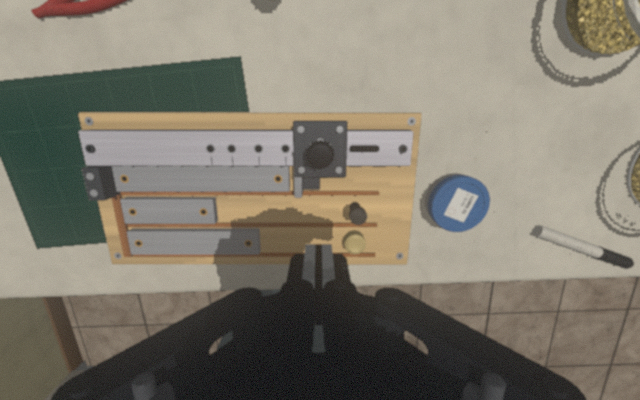

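The final view shows the stop face at about (294,186), just short of the bar end at (289,180). The slot and end screw are behind the carriage, holes 2–5 are ahead, and the bars and tools look to be in place. The knob's height matches the starting home height (93.4 against 93.4 mm). Handing in.

```bash
python3 -c "
from rig import manip
print(manip.finish_job())"
```

```text
the job is handed in; nothing more can be done
None
```

The carriage's pin is home in hole 1, the last hole before the stop would meet the long bar in the channel. I handed in at about 16 s of the 40 s.

I pulled the knob up 12.2 mm to its stop, where the force jumped to about 19 N. I slid the carriage about 39 mm towards the fence, past the parking slot. There I let the pin down onto the rail and nudged the knob with an open finger until the carriage stopped moving.

**Checks that agreed**
- **Pin depth:** the knob's top reads 93.4 mm by depth, the same as at the start when it was home. Shut fingers met the knob's top at 93 mm.
- **Position:** the carriage sits over hole 1, with the slot behind it and holes 2–5 ahead. The stop face is about 4–6 mm short of the bar end. The next hole would drive the stop into the bar.
- **Bystanders:** in the last wrist view the bars, tin, punch and die look to be where they were. The pliers and oiler were only partly in frame, and the glue bottle was not in it.

**Disagreements and blemishes**
- **Misread height:** I took 83 mm as the height of the knob's top, but it is the height of its middle. I therefore gripped and nudged the knob lower than planned.
- **Hard press:** because of that, the touch check pressed straight down on the knob with the fingertips at about 45 N. That is under the 120 N wrist limit, but more than I intended. Only the fingertips touched, not the gripper's body.
- **Position offset:** the carriage measured about 1.6 mm from hole 1 as first measured. That is a little more than the hole's play, and I put it down to camera calibration.
- **Snap not seen:** I felt the stop at only 5–6 N of push. I did not test the lock by pushing in both directions.

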